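# Build a crosswise drying stand and set the instrument tray on it

## Robot

A 7-joint arm with a two-finger parallel gripper is mounted at the origin on a cart in front of the work surface, level with it; the furniture and walls round the work are solid. World frame = base frame: x ahead of the robot, y to its left, z up, the work surface at z = 0. Lengths are in m, angles in rad, forces in N, time in s.
With the tool pointing down it reaches from about 0.425 to 0.975 m from the base axis. Payload 16.7 kg.
Tool frame: the origin (TCP) lies midway between the tips of the shut fingers; the grasp point (between the pads) lies 19 mm behind it (manip.tcp_to_grasp is the distance from the TCP to the grasp point, in m); z points along the fingers, y is the line along which they close (so a half turn about z gives the same grasp; the last joint's range is limited). The gripper opens to 85 mm and grips with 20 to 120 N. Pads are 22 mm wide; open, the fingers measure 114 mm over their backs; the gripper's body (76 mm by 85 mm) begins 54 mm behind the grasp point. The pads swing forward as they close: fully open they stand 13 mm farther back than shut.
Start: joints at [-1.292, 0.426, 0.074, 1.606, -0.034, 1.111, -0.067], TCP at [0.281, 0.614, 0.201] pointing down, gripper open.
Joint ranges: [-2.85, 2.85], [-0.5, 2.14], [-1.23, 1.37], [0.21, 2.46], [-1.02, 4.16], [0.16, 2.05], [-2.73, 2.73]. Speed limits (rad/s): [1.89, 1.89, 2.39, 2.39, 3.01, 3.01, 3.01].

## Interface

Orientations are given as a unit quaternion [x, y, z, w].
In Python, from station import status, eyes, manip gives the robot as it stands. The module is installed in compiled form; this text tells all that it offers.
- The arm moves only by the tool play_rows, never from a script. Its argument "deltas" is a list of rows, each a list of 2 entries, a list of its own where there are three numbers: the shift along the tool's x, y, z in mm, then the turn, a rotation vector about the tool's x, y, z in degrees. In form: [[[tx, ty, tz], [ax, ay, az]], ...]. A call has 1 to 10 rows; each row is the pose to reach, as a shift and turn from the pose commanded when the call began, along the tool's axes at that moment; what a row does not reach only later rows make up. A row lasts 1/10 s, in which the tool goes at most 50 mm and 8.59 degrees, less where a joint would pass 70% of its speed; a pose out of reach is approached as far as the arm can. A call with a gripper value outside its range is refused whole. "fingers" is the closure, from -1 (fully open) to 1 (shut), so that 0 is half open, set as the call begins (left out, the last holds). The fingers move at their own pace and stop on an object; the grip force is fixed at half the most. Time passes only in rows, so rows that repeat a pose let the fingers close. It gives the time, the measured TCP pose, the force, the opening and the grip force at its end, in the units of the state.
- status.read_state(): the state, without advancing time (a new reading comes with each control period).
- eyes.snapshot(name): name is "side" or "top" or "wrist"; returns a dict with "img" (420x560x3 uint8, blue, green, red), "z_map" (420x560 float32, m along the optical axis (not along the pixel's ray), 0 where there is no reading), "K" (3x3 intrinsics, pixels), "eye" and "rotation" of the camera in the world. Camera axes: x right, y down, z forward; pixel columns grow to the right and rows downward; lengths in m; the calibration is good to about 2 mm. A picture is of the moment at which its call begins.
- manip.hand_in(): hands the job in; it is judged then, once.
The state is a dict: "clock": time; "joint_positions": joint angles; "joint_velocities": joint speeds; "joint_efforts": joint torques, N m; "position": TCP position; "tcp_rot": TCP orientation; "ft_force": force on the tool from outside, world axes, zero at the start; "ft_torque": the same for the moment, N m; "gripper_width": opening from 0.0 (shut) to 1.0 (fully open); "grasp_force": force on a finger pad.
Only numpy, scipy, OpenCV 4.12 (cv2) and the standard library are available. Lean on these libraries where they do the work, as an engineer would, in place of code of your own. Each camera call takes 0.05 s, during which the arm holds its last target. There are 200 camera calls.

## Task

Build an open drying stand crosswise in layers on the drip tray: lay the two long bars flat and square across its two runners, about 9 cm apart centre to centre and even about the middle, then the two short bars flat and square across the long ones, again about 9 cm apart and even about the middle. Then set the instrument tray upright and centred on top by its handle, its long side crossing the short bars, to drain. Lower each piece into place rather than dropping it, and leave the other things on the worktop alone.

Things in the scene. Friction and masses are not known exactly. Their poses are not given: they have to be found in the camera images.
- drip_tray: grey plastic drip tray fixed to the worktop, 190 x 190 mm with a 10 mm high rim; two runners (raised rails 150 mm long, 12 mm wide) stand in it along its x axis, their centre lines at y = -55 and +55 mm, their flat tops 20 mm above the worktop. Origin: centre of its underside, on the worktop; x runs along the runners, z up.
- long_bar_1: long aluminium tube bar with black end caps, 170 mm long, 24 wide, 18 high, lying flat on a 24 mm wide side; about 110 g. Origin: centre of its underside; x along its length, z up. It may be gripped across its width at the middle. The two long bars are alike and interchangeable.
- long_bar_2: long aluminium tube bar with black end caps, 170 mm long, 24 wide, 18 high, lying flat on a 24 mm wide side; about 110 g. Origin: centre of its underside; x along its length, z up. It may be gripped across its width at the middle. The two long bars are alike and interchangeable.
- short_bar_1: short aluminium tube bar with black end caps, 130 mm long, 24 wide, 18 high, lying flat on a 24 mm wide side; about 85 g. Origin: centre of its underside; x along its length, z up. It may be gripped across its width at the middle. The two short bars are alike and interchangeable.
- short_bar_2: short aluminium tube bar with black end caps, 130 mm long, 24 wide, 18 high, lying flat on a 24 mm wide side; about 85 g. Origin: centre of its underside; x along its length, z up. It may be gripped across its width at the middle. The two short bars are alike and interchangeable.
- instrument_tray: open steel mesh instrument tray, 110 mm (its x) by 140 mm (its y, long side), walls 20 mm high, flat underside, about 220 g. A handle arches over it along y, through the middle: a black grip 80 mm long, 12 mm thick (along x), 16 mm high, its centre 60 mm above the underside, its top at 68 mm. Origin: centre of the underside; z up.
- timer: white digital timer, 68 x 62 x 22 mm; a bystander, to be left alone. Origin: centre of its underside.
- label_roll: upright white roll of labels, 60 mm across, 38 high; a bystander, to be left alone. Origin: centre of its underside.
- cup: round open steel gallipot, 74 mm across, 34 high; a bystander, to be left alone. Origin: centre of its underside.
Mind the look-alikes: they are no part of the job. What is shaped like the short_bar_1 but red is not meant.

How it is judged:
On the way, in this order (a step that is already met when the one before it is completed fails the run):
1. both long bars lie across the runners (y of long_bar_1 in the frame of drip_tray between -0.02 and 0.02 m and z of long_bar_1 in the frame of drip_tray between 0.015 and 0.025 m and angle between the x axis of each of long_bar_1, long_bar_2 and the y axis of drip_tray, either way round below 0.2 rad and angle between each of long_bar_1, long_bar_2's own z axis and vertical below 0.08 rad and linear speed of each of long_bar_1, long_bar_2 below 0.03 m/s and y of long_bar_2 in the frame of drip_tray between -0.02 and 0.02 m and z of long_bar_2 in the frame of drip_tray between 0.015 and 0.025 m and ((x of long_bar_1 in the frame of drip_tray between 0.025 and 0.065 m and x of long_bar_2 in the frame of drip_tray between -0.065 and -0.025 m) or (x of long_bar_1 in the frame of drip_tray between -0.065 and -0.025 m and x of long_bar_2 in the frame of drip_tray between 0.025 and 0.065 m))), for 0.2 s.
2. both short bars lie across the long bars (all of step 1 and x of short_bar_1 in the frame of drip_tray between -0.02 and 0.02 m and z of short_bar_1 in the frame of drip_tray between 0.033 and 0.043 m and angle between the x axis of each of short_bar_1, short_bar_2 and the x axis of drip_tray, either way round below 0.2 rad and angle between each of short_bar_1, short_bar_2's own z axis and vertical below 0.08 rad and linear speed of each of short_bar_1, short_bar_2 below 0.03 m/s and x of short_bar_2 in the frame of drip_tray between -0.02 and 0.02 m and z of short_bar_2 in the frame of drip_tray between 0.033 and 0.043 m and ((y of short_bar_1 in the frame of drip_tray between 0.025 and 0.065 m and y of short_bar_2 in the frame of drip_tray between -0.065 and -0.025 m) or (y of short_bar_1 in the frame of drip_tray between -0.065 and -0.025 m and y of short_bar_2 in the frame of drip_tray between 0.025 and 0.065 m))), for 0.2 s.
At the end, for the whole second after the job is handed in: Layers at 20, 38 and 56 mm (5 mm): long bars across the runners, short bars across them, each 25 to 65 mm either side of the middle, centred lengthwise within 20 mm, square within 0.2 rad; tray on top within 25 mm and 0.25 rad. All level within 0.08 rad, at rest below 0.03 m/s (all of step 2 and horizontal distance between instrument_tray and drip_tray below 0.025 m and angle between the y axis of instrument_tray and the y axis of drip_tray, either way round below 0.25 rad and angle between instrument_tray's own z axis and vertical below 0.08 rad and linear speed of instrument_tray below 0.03 m/s and z of instrument_tray in the frame of drip_tray between 0.051 and 0.061 m); the robot touches nothing.
It fails at once if a bystander is moved more than 30 mm (distance of any of timer, label_roll, cup from where it was at the start of the episode above 0.03 m).
It fails at once if a bar or the instrument tray is dropped (faster than 0.6 m/s while not held: a fall of about 2 cm) ((linear speed of long_bar_1 above 0.6 m/s and contact force between long_bar_1 and the fingers below 0.01 N) or (linear speed of long_bar_2 above 0.6 m/s and contact force between long_bar_2 and the fingers below 0.01 N) or (linear speed of short_bar_1 above 0.6 m/s and contact force between short_bar_1 and the fingers below 0.01 N) or (linear speed of short_bar_2 above 0.6 m/s and contact force between short_bar_2 and the fingers below 0.01 N) or (linear speed of instrument_tray above 0.6 m/s and contact force between instrument_tray and the fingers below 0.01 N)).
It also fails if it takes over 72 s, if anything falls off the work surface, if the arm or the gripper's body presses on something with over 40 N, if the wrist force passes 120 N, or if a joint passes its speed limit or range.

## Working session

There is one attempt and no reset: what is moved stays moved. The work goes in short steps, Python scripts to look and compute and a tool call to move; the robot and the scene stay as the last step left them, time stands still between calls to the robot, and variables do not carry over. Pictures are saved under pics/ and viewed, at most 10 in all, crops included, and the job is handed in when it is done.

Besides the shell and the picture viewer there is one more tool, called after "Request:" as name(argument=value, ...), one argument or row to a line, values as JSON. play_rows: Moves the arm, as the interface text tells. Its arguments: {"type":"object","properties":{"deltas":{"type":"array"},"fingers":{"type":"number"}},"required":["deltas"]}

```bash
mkdir -p pics; python3 - <<'E'
from station import status, eyes, manip
import cv2,pickle
s=status.read_state();print({k:s[k] for k in('clock','position','tcp_rot','gripper_width','ft_force')},manip.tcp_to_grasp)
for n in('top','side'):
    d=eyes.snapshot(n);pickle.dump(d,open(n+'.pkl','wb'));cv2.imwrite(f'pics/{n}0.png',d['img']);print(n,d['K'],d['eye'],d['rotation'])
E
```

```text
{'clock': 0.0, 'position': array([0.28045781, 0.61347574, 0.20010141]), 'tcp_rot': array([ 2.12758360e-01,  9.77104623e-01, -6.51007943e-04, -1.07591434e-04]), 'gripper_width': 0.9992665479655566, 'ft_force': array([ 0.06204573, -0.31319183, -0.40144515])} 0.0187
top [[446.63552976   0.         278.91982675]
 [  0.         446.63552976 210.27935557]
 [  0.           0.           1.        ]] [ 0.49097738 -0.07205813  1.61928833] [ 0.7158783  -0.69747623  0.0251693  -0.02029001]
side [[384.31647397   0.         281.43438501]
 [  0.         384.31647397 217.05411268]
 [  0.           0.           1.        ]] [ 0.30854568 -1.16871856  0.85413102] [ 0.88580587 -0.11244188  0.05314389 -0.44707997]
```

View pics/top0.png

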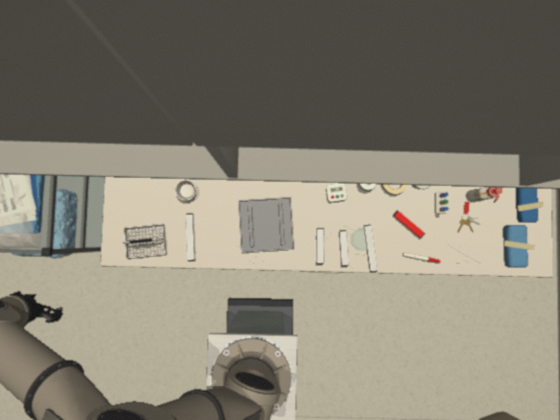

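View pics/side0.png

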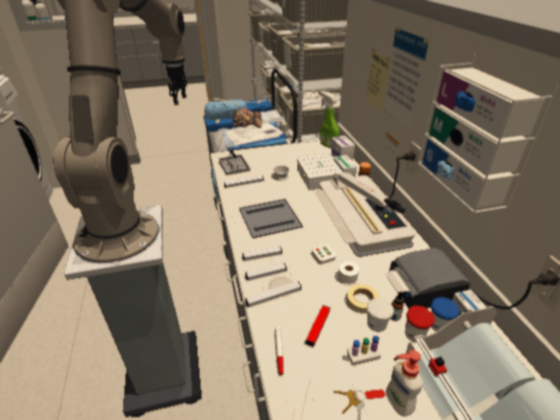

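The top view shows, by pixel: the instrument tray (146,241), a bar (190,237), the drip tray (266,225), bars at (320,246), (344,248) and (370,248), and the cup (186,190). The red bar at (409,224) is the look-alike, so I'm excluding it. The short-bar candidates are the plain aluminium ones at (320,246) and (344,248). Next I'll measure sizes and confirm in a crop.

```bash
cat > h.py <<'E'
import numpy as np,cv2,pickle
from scipy.spatial.transform import Rotation as R
def cloud(d):
    z=d['z_map'];v,u=np.indices(z.shape);K=d['K']
    q=d['rotation'];M=R.from_quat(q).as_matrix() if np.size(q)==4 else np.array(q)
    p=np.stack([(u-K[0,2])/K[0,0]*z,(v-K[1,2])/K[1,1]*z,z],-1)
    return p@M.T+d['eye']
def ray(d,uv,h):
    K=d['K'];q=d['rotation'];M=R.from_quat(q).as_matrix() if np.size(q)==4 else np.array(q)
    uv=np.atleast_2d(uv).astype(float)
    r=np.c_[(uv[:,0]-K[0,2])/K[0,0],(uv[:,1]-K[1,2])/K[1,1],np.ones(len(uv))]@M.T
    return (d['eye']+r*((h-d['eye'][2])/r[:,2])[:,None])[:,:2]
def rect(p):
    (cx,cy),(w,h),a=cv2.minAreaRect((p*1000).astype(np.float32))
    if w<h:w,h,a=h,w,a+90
    return np.round([cx,cy,w,h,(a+90)%180-90],1)
E
python3 - <<'E'
from h import *
d=pickle.load(open('top.pkl','rb'));P=cloud(d)
m=((P[...,2]>.008)&(P[...,2]<.09)&(d['z_map']>0)).astype(np.uint8)
m[:, :100]=0;m[:180]=0;m[272:]=0
n,l,st,c=cv2.connectedComponentsWithStats(m)
print('table z',np.median(P[255:265,215:235,2]))
for i in range(1,n):
    if st[i,4]<25: continue
    vv,uu=np.nonzero(l==i);hz=P[l==i][:,2]
    h=np.percentile(hz,70);print(c[i].round(),st[i,4],'h',h.round(3),np.percentile(hz,98).round(3),rect(ray(d,np.c_[uu,vv],h)))
cv2.imwrite('pics/c.png',cv2.resize(d['img'][175:275,100:430],None,fx=2.4,fy=2.4,interpolation=cv2.INTER_CUBIC))
E
```

```text
table z 0.00010993611279785931
[184. 189.] 184 h 0.033 0.04 [657.  254.9  71.8  71.2   2.2]
[336. 192.] 311 h 0.022 0.027 [ 665.  -284.5   67.    65.5  -79.5]
[366. 186.] 86 h 0.038 0.044 [ 684.3 -391.9   60.7   21.5  -88.5]
[394. 189.] 134 h 0.026 0.032 [ 681.2 -493.4   86.5   28.9  -88.5]
[420. 187.] 57 h 0.068 0.074 [ 684.5 -572.8   63.2   13.    88.1]
[472. 196.] 146 h 0.055 0.087 [ 661.1 -766.1   58.    47.   -74.5]
[527. 205.] 779 h 0.043 0.05 [ 634.9 -968.3  121.2   97.1    1.5]
[440. 202.] 267 h 0.048 0.072 [ 6.350e+02 -6.524e+02  7.520e+01  4.620e+01  2.000e-01]
[289. 207.] 25 h 0.013 0.017 [ 604.4 -115.2   55.2   19.4    9.5]
[281. 224.] 170 h 0.021 0.026 [545.3 -92.3 150.3  25.1   1.5]
[250. 226.] 161 h 0.021 0.026 [537.   20.2 146.7  21.5   1.7]
[409. 224.] 260 h 0.02 0.025 [ 557.1 -549.8  135.9   29.5   50.7]
[189. 237.] 338 h 0.02 0.027 [491.8 235.2 167.9  26.2   4.8]
[142. 240.] 334 h 0.055 0.072 [472.8 388.5 148.2 107.9 -82.8]
[370. 248.] 334 h 0.02 0.026 [ 467.5 -408.1  167.4   31.2    7.9]
[515. 246.] 1068 h 0.05 0.057 [ 487.2 -926.1  150.8  111.7    1.9]
[319. 246.] 244 h 0.02 0.025 [ 471.9 -229.   125.7   28.    -1.6]
[343. 248.] 254 h 0.02 0.025 [ 465.5 -314.5  129.2   25.5    4.8]
[421. 258.] 137 h 0.015 0.022 [ 437.4 -595.5  139.4   15.4   81.2]
```

View pics/c.png

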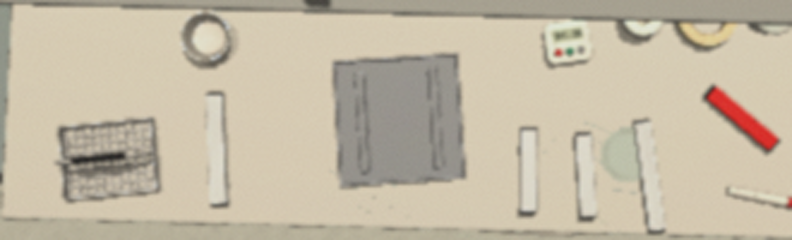

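Sizes confirm it. The 170 mm bars are at crop (216,150) and (649,175), and the plain 130 mm bars at (528,170) and (586,175). The red 130 mm bar at (740,120) is the look-alike and stays put. Now I'll get the drip tray pose and a move helper.

```bash
cat >> h.py <<'E'
def go(x,y,z,head,tilt=True):
    """print tool-frame shift mm / turn deg from the present pose to TCP xyz(mm), tool-y heading head (deg), tool down"""
    from station import status
    s=status.read_state();M=R.from_quat(s['tcp_rot']).as_matrix()
    h=np.radians(head);Y=np.array([np.cos(h),np.sin(h),0]);Z=np.array([0,0,-1.]);T=np.c_[np.cross(Y,Z),Y,Z]
    d=M.T@(np.array([x,y,z])-s['position']*1000);r=R.from_matrix(M.T@T).as_rotvec(degrees=True)
    print('shift',d.round(1),'turn',r.round(2),'pos',(s['position']*1000).round(1),'head',np.degrees(np.arctan2(M[1,1],M[0,1])).round(1),'t',s['clock'])
E
python3 - <<'E'
from h import *
d=pickle.load(open('top.pkl','rb'));g=cv2.cvtColor(d['img'],cv2.COLOR_BGR2GRAY);hsv=cv2.cvtColor(d['img'],cv2.COLOR_BGR2HSV)
m=((hsv[...,1]<40)&(g<150)).astype(np.uint8);w=np.zeros_like(m);w[188:260,232:302]=1;m*=w
n,l,st,c=cv2.connectedComponentsWithStats(m);i=1+np.argmax(st[1:,4]);vv,uu=np.nonzero(l==i)
print(st[i],rect(ray(d,np.c_[uu,vv],.008)))
go(492,235,150,94.8)
E
```

```text
[ 239  197   55   56 2599] [541.8 -36.1 191.4 188.    5.1]
shift [-349.7 -256.2   50.5] turn [-7.000e-02 -1.000e-02 -2.937e+01] pos [280.5 613.5 200.2] head 65.4 t 0.1
```

Request:
play_rows(
  deltas=[
    [[-350,-256,50],[0,0,-29]],
    [[-350,-256,50],[0,0,-29]],
    [[-350,-256,50],[0,0,-29]],
    [[-350,-256,50],[0,0,-29]],
    [[-350,-256,50],[0,0,-29]],
    [[-350,-256,50],[0,0,-29]],
    [[-350,-256,50],[0,0,-29]],
    [[-350,-256,50],[0,0,-29]],
    [[-350,-256,50],[0,0,-29]],
    [[-350,-256,50],[0,0,-29]],
  ],
  fingers=-1,
)

```text
clock: 1.1
position: [0.4945, 0.2298, 0.1502]
tcp_rot: [-0.035, 0.999, -0.001, -0.0]
ft_force: [-0.3, 0.5, 0.4]
gripper_width: 1.002
grasp_force: 0.0
```

```bash
python3 - <<'E'
from h import *
from station import eyes
d=eyes.snapshot('wrist');pickle.dump(d,open('w.pkl','wb'));cv2.imwrite('pics/w1.png',d['img']);print(d['eye'])
P=cloud(d);m=((P[...,2]>.008)&(P[...,2]<.04)&(d['z_map']>0)).astype(np.uint8)
n,l,st,c=cv2.connectedComponentsWithStats(m)
for i in range(1,n):
    if st[i,4]<500: continue
    p=P[l==i];print(c[i].round(),st[i,4],np.percentile(p[:,2],80).round(4),rect(p[p[:,2]>.013][:,:2]))
go(492,235,4,94.8)
E
```

```text
[0.43082783 0.22520176 0.32362608]
[282. 187.] 3818 0.0189 [494.5 232.9 168.6  23.6   4.8]
[448. 189.] 3128 0.0205 [476.4 393.7 141.1 110.3 -82.6]
[ 89. 182.] 1095 0.0106 [0. 0. 0. 0. 0.]
[ 74. 218.] 2514 0.0204 [540.7  17.5 149.7  13.2   5. ]
[287. 329.] 698 0.0345 [650.4 250.6  73.1  51.8 -79.8]
[ 92. 405.] 1286 0.0321 [772.   21.6  69.2  17.8  88.7]
shift [  1.1   2.5 146.4] turn [-0.06 -0.04 -0.63] pos [493.3 232.8 150.4] head 94.2 t 1.15
```

View pics/w1.png

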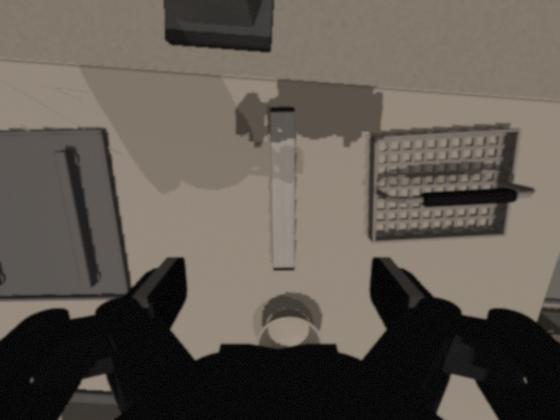

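Wrist view: bar 1 is at (283,187) and lies between the fingers. The runner (75,218) gives the drip tray centre at about (545,-37) with 5° yaw.

Request:
play_rows(
  deltas=[
    [[1,0,40],[0,0,0]],
    [[1,0,80],[0,0,0]],
    [[1,0,115],[0,0,0]],
    [[1,0,135],[0,0,0]],
    [[1,0,145],[0,0,0]],
    [[1,0,145],[0,0,0]],
  ],
)

```text
clock: 1.75
position: [0.4906, 0.2359, 0.0049]
tcp_rot: [-0.039, 0.999, -0.0, -0.001]
ft_force: [-0.2, -0.4, 0.2]
gripper_width: 1.0
grasp_force: 0.0
```

Request:
play_rows(
  deltas=[
    [[0,0,0],[0,0,0]],
    [[0,0,0],[0,0,0]],
    [[0,0,0],[0,0,0]],
    [[0,0,0],[0,0,0]],
    [[0,0,0],[0,0,0]],
    [[0,0,0],[0,0,0]],
    [[0,0,0],[0,0,0]],
  ],
  fingers=1,
)

```text
clock: 2.45
position: [0.4915, 0.2354, 0.0059]
tcp_rot: [-0.039, 0.999, 0.0, 0.0]
ft_force: [-0.3, -0.6, -0.6]
gripper_width: 0.005
grasp_force: 0.0
```

```bash
cat >> h.py <<'E'
def look(name='wrist',lo=.008,hi=.04,pic=None,mn=500):
    from station import eyes
    d=eyes.snapshot(name);P=cloud(d)
    if pic: cv2.imwrite('pics/'+pic,d['img'])
    m=((P[...,2]>lo)&(P[...,2]<hi)&(d['z_map']>0)&(P[...,0]>.37)&(P[...,0]<.72)).astype(np.uint8)
    n,l,st,c=cv2.connectedComponentsWithStats(m)
    for i in range(1,n):
        if st[i,4]<mn: continue
        p=P[l==i];print(c[i].round(),st[i,4],'z80',np.percentile(p[:,2],80).round(4),rect(p[p[:,2]>np.percentile(p[:,2],50)-.004][:,:2]))
E
python3 - <<'E'
from h import *
look(pic='w2.png');go(494,233,4,94.8)
from station import status;print(status.read_state()['gripper_width'])
E
```

```text
[274. 169.] 7034 z80 0.0188 [453.3 229.9  87.4  24.1   4.7]
[469. 250.] 5739 z80 0.0203 [480.5 363.8 111.3  81.7   7.8]
shift [-2.3 -2.6  1.8] turn [-0.   -0.   -0.38] pos [491.5 235.4   5.8] head 94.4 t 2.5
-0.005098394396769923
```

View pics/w2.png

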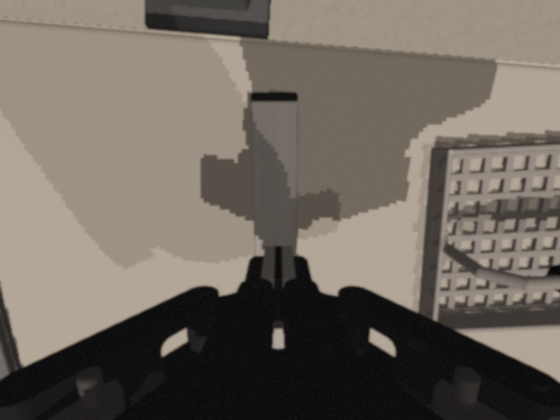

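```bash
python3 - <<'E'
from h import *
from station import eyes
d=eyes.snapshot('wrist');P=cloud(d)
for v in range(225,300,6): print(v,[(P[v,u]*1000).round(0).tolist() for u in(268,285,292)])
s=eyes.snapshot('side');pickle.dump(s,open('s.pkl','wb'))
c=s['img'][120:220,180:300];cv2.imwrite('pics/s2.png',cv2.resize(c,None,fx=6,fy=6,interpolation=cv2.INTER_CUBIC))
E
```

```text
225 [[479.0, 228.0, 19.0], [478.0, 238.0, 18.0], [478.0, 242.0, 18.0]]
231 [[482.0, 229.0, 19.0], [482.0, 238.0, 17.0], [481.0, 242.0, 19.0]]
237 [[486.0, 229.0, 18.0], [485.0, 238.0, 19.0], [485.0, 242.0, 18.0]]
243 [[489.0, 229.0, 18.0], [488.0, 239.0, 19.0], [488.0, 243.0, 18.0]]
249 [[482.0, 230.0, 45.0], [482.0, 238.0, 45.0], [492.0, 243.0, 18.0]]
255 [[482.0, 230.0, 53.0], [481.0, 237.0, 53.0], [481.0, 240.0, 52.0]]
261 [[482.0, 230.0, 58.0], [482.0, 237.0, 59.0], [482.0, 240.0, 58.0]]
267 [[482.0, 230.0, 65.0], [482.0, 237.0, 65.0], [482.0, 240.0, 64.0]]
273 [[483.0, 230.0, 68.0], [482.0, 237.0, 70.0], [481.0, 240.0, 71.0]]
279 [[482.0, 230.0, 75.0], [482.0, 237.0, 73.0], [480.0, 239.0, 77.0]]
285 [[482.0, 231.0, 81.0], [481.0, 237.0, 81.0], [480.0, 239.0, 82.0]]
291 [[481.0, 231.0, 86.0], [481.0, 237.0, 85.0], [481.0, 239.0, 85.0]]
297 [[482.0, 231.0, 89.0], [482.0, 237.0, 88.0], [480.0, 239.0, 89.0]]
```

View pics/s2.png

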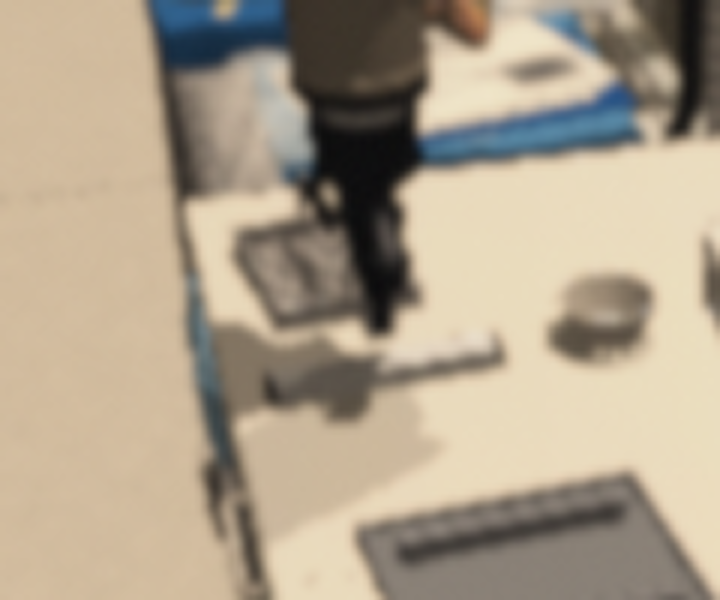

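```bash
python3 - <<'E'
from h import *
s=pickle.load(open('s.pkl','rb'));P=cloud(s)
for v in range(166,186,1):
    print(v,[(P[v,u]*1000).round(0).tolist() for u in(241,243,245)],s['img'][v,243].tolist())
print(s['z_map'][160:186:5,243])
E
```

```text
166 [[483.0, 199.0, 99.0], [489.0, 178.0, 110.0], [499.0, 194.0, 100.0]] [16, 15, 16]
167 [[483.0, 200.0, 94.0], [489.0, 182.0, 103.0], [499.0, 193.0, 95.0]] [14, 12, 14]
168 [[483.0, 202.0, 88.0], [492.0, 205.0, 86.0], [500.0, 204.0, 85.0]] [15, 14, 15]
169 [[484.0, 211.0, 79.0], [491.0, 198.0, 85.0], [500.0, 206.0, 79.0]] [16, 15, 17]
170 [[485.0, 223.0, 67.0], [494.0, 223.0, 66.0], [502.0, 226.0, 63.0]] [17, 17, 18]
171 [[485.0, 223.0, 63.0], [493.0, 221.0, 63.0], [502.0, 225.0, 59.0]] [20, 20, 22]
172 [[485.0, 227.0, 56.0], [492.0, 218.0, 59.0], [500.0, 215.0, 60.0]] [20, 20, 21]
173 [[485.0, 225.0, 52.0], [492.0, 219.0, 54.0], [501.0, 220.0, 53.0]] [21, 22, 24]
174 [[484.0, 226.0, 47.0], [493.0, 227.0, 45.0], [500.0, 220.0, 48.0]] [34, 38, 42]
175 [[484.0, 225.0, 43.0], [491.0, 217.0, 46.0], [500.0, 220.0, 43.0]] [75, 88, 99]
176 [[485.0, 234.0, 33.0], [492.0, 223.0, 38.0], [501.0, 231.0, 32.0]] [128, 152, 169]
177 [[491.0, 289.0, -4.0], [500.0, 288.0, -5.0], [508.0, 287.0, -6.0]] [159, 186, 205]
178 [[490.0, 285.0, -7.0], [498.0, 274.0, -2.0], [506.0, 270.0, -1.0]] [151, 175, 193]
179 [[485.0, 243.0, 13.0], [493.0, 239.0, 14.0], [501.0, 240.0, 12.0]] [129, 148, 163]
180 [[483.0, 232.0, 15.0], [491.0, 231.0, 14.0], [500.0, 228.0, 14.0]] [126, 143, 155]
181 [[482.0, 229.0, 11.0], [490.0, 224.0, 13.0], [498.0, 220.0, 14.0]] [121, 135, 147]
182 [[481.0, 218.0, 14.0], [489.0, 219.0, 12.0], [498.0, 220.0, 9.0]] [99, 111, 122]
183 [[479.0, 210.0, 13.0], [489.0, 217.0, 8.0], [498.0, 221.0, 4.0]] [91, 104, 114]
184 [[481.0, 223.0, 0.0], [489.0, 225.0, -2.0], [497.0, 220.0, -0.0]] [108, 126, 139]
185 [[480.0, 218.0, -1.0], [489.0, 224.0, -6.0], [496.0, 214.0, -2.0]] [132, 156, 172]
[1.5192803 1.52832   1.5904965 1.5967494 1.6270928 1.6326784]
```

The side view shows the shut fingertips ending at (380,330) in the crop, clearly above the bar. By depth they are at z≈38 mm although the reported TCP z is 6 mm. The fingers therefore sit about 32 mm higher than reported, and I'll trust the cameras and go lower carefully.

Request:
play_rows(
  deltas=[
    [[0,0,0],[0,0,0]],
    [[0,0,0],[0,0,0]],
    [[0,0,0],[0,0,0]],
    [[0,-2,0],[0,0,0]],
    [[0,-2,10],[0,0,0]],
    [[0,-2,20],[0,0,0]],
    [[0,-2,27],[0,0,0]],
    [[0,-2,27],[0,0,0]],
  ],
  fingers=-1,
)

```text
clock: 3.4
position: [0.4908, 0.2329, -0.0227]
tcp_rot: [-0.039, 0.999, -0.001, -0.001]
ft_force: [-0.6, 0.1, -0.4]
gripper_width: 1.001
grasp_force: 0.0
```

Request:
play_rows(
  deltas=[
    [[0,0,0],[0,0,0]],
    [[0,0,0],[0,0,0]],
    [[0,0,0],[0,0,0]],
    [[0,0,0],[0,0,0]],
    [[0,0,0],[0,0,0]],
    [[0,0,0],[0,0,0]],
  ],
  fingers=1,
)

```text
clock: 4.0
position: [0.4918, 0.2335, -0.0207]
tcp_rot: [-0.039, 0.999, 0.0, 0.0]
ft_force: [-1.9, -0.8, 8.9]
gripper_width: 0.258
grasp_force: 58.9
```

Request:
play_rows(
  deltas=[
    [[0,0,-10],[0,0,0]],
    [[0,0,-40],[0,0,0]],
    [[0,0,-80],[0,0,0]],
    [[0,0,-80],[0,0,0]],
  ],
)

```text
clock: 4.4
position: [0.4942, 0.2347, 0.0637]
tcp_rot: [-0.038, 0.999, 0.002, 0.003]
ft_force: [0.4, 0.5, 0.1]
gripper_width: 0.259
grasp_force: 59.4
```

```bash
python3 - <<'E'
from h import *
go(590,-33,60,5)
E
```

```text
shift [ -75.  -274.3    3.3] turn [ 0.42  0.13 89.4 ] pos [494.2 234.7  63.7] head 94.4 t 4.4
```

Request:
play_rows(
  deltas=[
    [[-10,-30,0],[0,0,8]],
    [[-20,-60,0],[0,0,16]],
    [[-28,-90,0],[0,0,24]],
    [[-36,-120,0],[0,0,32]],
    [[-44,-150,0],[0,0,40]],
    [[-52,-180,0],[0,0,48]],
    [[-60,-210,0],[0,0,56]],
    [[-68,-240,0],[0,0,64]],
    [[-75,-270,0],[0,0,72]],
    [[-75,-274,0],[0,0,80]],
  ],
)

```text
clock: 5.4
position: [0.5883, -0.0382, 0.0593]
tcp_rot: [0.617, 0.787, -0.0, 0.001]
ft_force: [0.7, 0.0, -1.2]
gripper_width: 0.254
grasp_force: 59.3
```

```bash
python3 - <<'E'
from h import *
go(590,-33,10,5)
E
```

```text
shift [ 4.7  2.8 49.3] turn [0.05 0.09 8.86] pos [588.3 -38.2  59.3] head 13.9 t 5.4
```

Request:
play_rows(
  deltas=[
    [[2,1,10],[0,0,5]],
    [[5,3,25],[0,0,9]],
    [[5,3,40],[0,0,9]],
    [[5,3,50],[0,0,9]],
    [[5,3,55],[0,0,9]],
    [[5,3,58],[0,0,9]],
    [[5,3,58],[0,0,9]],
  ],
)

```text
clock: 6.1
position: [0.5892, -0.0286, 0.0008]
tcp_rot: [0.673, 0.74, -0.0, -0.0]
ft_force: [-0.8, -0.3, -1.2]
gripper_width: 0.26
grasp_force: 59.3
```

```bash
python3 - <<'E'
from h import *
go(590,-33,-1,5)
look(lo=.012,hi=.05)
E
```

```text
shift [-4.4  0.4  1.8] turn [-0.01 -0.    0.45] pos [589.2 -28.6   0.8] head 5.4 t 6.1
[245. 199.] 20371 z80 0.04 [590.8  -9.3 127.8  48.8  85.9]
```

Request:
play_rows(
  deltas=[
    [[-4,0,1],[0,0,0]],
    [[-4,0,2],[0,0,0]],
    [[-4,0,2],[0,0,0]],
  ],
)

```text
clock: 6.45
position: [0.59, -0.0332, -0.0006]
tcp_rot: [0.673, 0.74, 0.0, 0.0]
ft_force: [-1.5, -2.8, 5.7]
gripper_width: 0.258
grasp_force: 60.0
```

Request:
play_rows(
  deltas=[
    [[0,0,0],[0,0,0]],
    [[0,0,0],[0,0,0]],
    [[0,0,0],[0,0,0]],
    [[0,0,0],[0,0,0]],
    [[0,0,-30],[0,0,0]],
    [[0,0,-70],[0,0,0]],
    [[0,0,-110],[0,0,0]],
    [[0,0,-150],[0,0,0]],
    [[0,0,-150],[0,0,0]],
  ],
  fingers=-1,
)

```text
clock: 7.35
position: [0.5922, -0.0327, 0.1538]
tcp_rot: [0.673, 0.74, 0.003, 0.002]
ft_force: [-0.4, -0.7, -0.1]
gripper_width: 1.001
grasp_force: 0.0
```

```bash
python3 - <<'E'
from h import *
look(lo=.012,hi=.03); print();look(lo=.03,hi=.05)
go(467.5,-408,130,-82)
E
```

```text
[205. 140.] 1332 z80 0.0208 [519.   15.6 106.1  11.6   5.5]
[212. 244.] 1250 z80 0.0207 [529.3 -93.8 107.2  12.    5.3]

[276. 193.] 4256 z80 0.0389 [590.9 -34.9 168.9  24.  -84.3]
shift [-362.7 -157.8   19.2] turn [ 6.000e-02 -1.100e-01  8.746e+01] pos [590.1 -32.  149.7] head 5.5 t 7.45
```

Request:
play_rows(
  deltas=[
    [[-36,-16,2],[0,0,8]],
    [[-76,-34,4],[0,0,16]],
    [[-116,-50,6],[0,0,24]],
    [[-156,-68,8],[0,0,32]],
    [[-196,-86,10],[0,0,40]],
    [[-236,-104,12],[0,0,48]],
    [[-276,-122,14],[0,0,56]],
    [[-316,-140,16],[0,0,64]],
    [[-350,-152,18],[0,0,72]],
    [[-363,-158,20],[0,0,80]],
  ],
)

```text
clock: 8.45
position: [0.4641, -0.412, 0.1278]
tcp_rot: [0.992, 0.13, -0.001, 0.0]
ft_force: [0.3, 0.5, -0.1]
gripper_width: 0.997
grasp_force: 0.0
```

Request:
play_rows(
  deltas=[
    [[0,0,0],[0,0,7]],
    [[0,0,0],[0,0,7]],
  ],
)

```text
clock: 8.65
position: [0.4656, -0.4088, 0.1273]
tcp_rot: [0.997, 0.072, -0.001, -0.0]
ft_force: [0.5, 0.9, 0.0]
gripper_width: 0.996
grasp_force: 0.0
```

```bash
python3 - <<'E'
from h import *
look(); go(467.5,-408,-18,-82)
E
```

```text
[448. 118.] 4667 z80 0.0188 [ 560.6 -552.4  129.9   25.    51.3]
[ 93. 160.] 4411 z80 0.0189 [ 474.4 -233.4  129.8   25.3    0.5]
[284. 188.] 4431 z80 0.0189 [ 470.4 -414.5  169.6   24.1    8.9]
[184. 179.] 3813 z80 0.0189 [ 468.8 -319.1  129.7   24.7    4.6]
[458. 249.] 1808 z80 0.0157 [ 441.3 -599.   134.5   15.1   80.2]
shift [  1.8  -0.  145.5] turn [-0.04  0.14  0.56] pos [ 466.1 -408.4  127.5] head -81.4 t 8.7
```

Request:
play_rows(
  deltas=[
    [[3,7,40],[0,0,0]],
    [[3,7,80],[0,0,0]],
    [[3,7,115],[0,0,0]],
    [[3,7,135],[0,0,0]],
    [[3,7,145],[0,0,0]],
    [[3,7,145],[0,0,0]],
  ],
)

```text
clock: 9.3
position: [0.4705, -0.4149, -0.0166]
tcp_rot: [0.997, 0.074, -0.0, -0.0]
ft_force: [-0.3, 0.3, 0.8]
gripper_width: 1.004
grasp_force: 0.0
```

Request:
play_rows(
  deltas=[
    [[0,0,0],[0,0,0]],
    [[0,0,0],[0,0,0]],
    [[0,0,0],[0,0,0]],
    [[0,0,0],[0,0,0]],
    [[0,0,0],[0,0,0]],
    [[0,0,0],[0,0,0]],
  ],
  fingers=1,
)

```text
clock: 9.9
position: [0.4711, -0.4153, -0.0153]
tcp_rot: [0.997, 0.074, 0.0, 0.0]
ft_force: [-1.3, 2.2, 11.1]
gripper_width: 0.247
grasp_force: 58.3
```

Request:
play_rows(
  deltas=[
    [[0,0,-10],[0,0,0]],
    [[0,0,-40],[0,0,0]],
    [[0,0,-80],[0,0,0]],
    [[0,0,-80],[0,0,0]],
  ],
)

```text
clock: 10.3
position: [0.4721, -0.4173, 0.0687]
tcp_rot: [0.997, 0.073, 0.002, 0.002]
ft_force: [0.4, -0.1, -1.6]
gripper_width: 0.247
grasp_force: 59.0
```

```bash
python3 - <<'E'
from h import *
go(501,-41,65,5)
E
```

```text
shift [  83.5 -368.1    2.5] turn [  0.37  -0.   -86.61] pos [ 472.1 -417.3   68.7] head -81.6 t 10.3
```

Request:
play_rows(
  deltas=[
    [[8,-37,0],[0,0,-8]],
    [[16,-75,0],[0,0,-16]],
    [[25,-112,0],[0,0,-24]],
    [[34,-150,0],[0,0,-32]],
    [[42,-188,0],[0,0,-40]],
    [[50,-225,0],[0,0,-48]],
    [[60,-262,0],[0,0,-56]],
    [[68,-300,0],[0,0,-64]],
    [[77,-340,0],[0,0,-72]],
    [[84,-368,0],[0,0,-80]],
  ],
)

```text
clock: 11.3
position: [0.4997, -0.0361, 0.064]
tcp_rot: [0.714, 0.7, 0.0, -0.0]
ft_force: [0.2, -1.2, -1.5]
gripper_width: 0.245
grasp_force: 59.1
```

```bash
python3 - <<'E'
from h import *
go(501,-41,5,5.5)
E
```

```text
shift [-4.9  1.4 59. ] turn [ 0.01 -0.03 -6.65] pos [499.7 -36.1  64. ] head -1.1 t 11.3
```

Request:
play_rows(
  deltas=[
    [[-1,1,10],[0,0,-5]],
    [[-3,1,25],[0,0,-7]],
    [[-3,1,40],[0,0,-7]],
    [[-3,1,50],[0,0,-7]],
    [[-3,1,55],[0,0,-7]],
    [[-3,1,58],[0,0,-7]],
    [[-3,1,58],[0,0,-7]],
  ],
)

```text
clock: 12.0
position: [0.5007, -0.042, 0.0058]
tcp_rot: [0.673, 0.74, -0.0, -0.0]
ft_force: [-0.5, 0.7, -0.7]
gripper_width: 0.245
grasp_force: 59.1
```

```bash
python3 - <<'E'
from h import *
go(501,-41,4.5,5.5)
look(lo=.025,hi=.05)
E
```

```text
shift [0.9 0.3 1.3] turn [-0.01  0.01 -0.09] pos [500.7 -42.    5.8] head 5.4 t 12.0
[277. 211.] 13033 z80 0.0399 [500.6 -24.8 132.7  33.9 -88.5]
[460. 196.] 14362 z80 0.0386 [588.6 -10.3 120.2  25.7 -84.3]
```

Lower 2 mm, release, rise, and travel to the nearer short bar.

Request:
play_rows(
  deltas=[
    [[0,0,1],[0,0,0]],
    [[0,0,2],[0,0,0]],
    [[0,0,2],[0,0,0]],
  ],
)

```text
clock: 12.35
position: [0.5011, -0.0418, 0.0046]
tcp_rot: [0.673, 0.74, 0.0, 0.0]
ft_force: [-4.3, 1.2, 15.0]
gripper_width: 0.246
grasp_force: 61.7
```

Request:
play_rows(
  deltas=[
    [[0,0,0],[0,0,0]],
    [[0,0,0],[0,0,0]],
    [[0,0,0],[0,0,0]],
    [[0,0,0],[0,0,0]],
    [[0,0,-30],[0,0,0]],
    [[0,0,-70],[0,0,0]],
    [[0,0,-110],[0,0,0]],
    [[0,0,-130],[0,0,0]],
    [[0,0,-130],[0,0,0]],
  ],
  fingers=-1,
)

```text
clock: 13.25
position: [0.5023, -0.0417, 0.1364]
tcp_rot: [0.673, 0.74, 0.002, 0.001]
ft_force: [-0.2, 0.4, -0.6]
gripper_width: 0.998
grasp_force: 0.0
```

```bash
python3 - <<'E'
from h import *
look(lo=.03,hi=.05)
go(474.4,-233.4,120,-89.5)
E
```

```text
[275. 196.] 4696 z80 0.0389 [501.8 -44.  169.9  23.6 -84.1]
[372. 190.] 4746 z80 0.0388 [590.6 -35.1 169.   24.5 -84.5]
shift [-188.5  -45.3   14.6] turn [ 7.000e-02 -1.600e-01  9.495e+01] pos [501.5 -41.5 134.9] head 5.5 t 13.3
```

Request:
play_rows(
  deltas=[
    [[-16,-4,0],[0,0,8]],
    [[-36,-8,2],[0,0,16]],
    [[-56,-14,4],[0,0,24]],
    [[-76,-18,6],[0,0,32]],
    [[-96,-22,8],[0,0,40]],
    [[-116,-28,10],[0,0,48]],
    [[-136,-32,12],[0,0,56]],
    [[-156,-36,14],[0,0,64]],
    [[-174,-42,14],[0,0,72]],
    [[-188,-45,15],[0,0,80]],
  ],
)

```text
clock: 14.3
position: [0.4726, -0.2344, 0.1178]
tcp_rot: [0.991, 0.131, -0.001, 0.0]
ft_force: [0.7, 0.1, 0.1]
gripper_width: 1.006
grasp_force: 0.0
```

Request:
play_rows(
  deltas=[
    [[0,0,0],[0,0,8]],
    [[0,0,0],[0,0,15]],
    [[0,0,0],[0,0,15]],
  ],
)

```text
clock: 14.6
position: [0.473, -0.2333, 0.1176]
tcp_rot: [1.0, 0.002, -0.001, 0.0]
ft_force: [-0.1, 0.0, 0.2]
gripper_width: 1.003
grasp_force: 0.0
```

```bash
python3 - <<'E'
from h import *
look(); go(474.4,-233.4,-17,-89.5)
E
```

```text
[129. 152.] 1808 z80 0.0107 [541.4 -44.4 181.7 177.3   5. ]
[ 76. 113.] 13016 z80 0.0387 [548.5 -58.9 131.1 113.3 -84.3]
[277. 197.] 3570 z80 0.0189 [ 474.5 -233.   128.8   24.1    0.7]
[368. 200.] 3673 z80 0.0188 [ 469.2 -318.6  129.6   24.5    4.7]
shift [  1.6   0.  134.8] turn [0.05 0.12 0.07] pos [ 473.1 -233.3  117.8] head -89.4 t 14.65
```

Request:
play_rows(
  deltas=[
    [[1,0,40],[0,0,0]],
    [[1,0,80],[0,0,0]],
    [[1,0,110],[0,0,0]],
    [[1,0,127],[0,0,0]],
    [[1,0,135],[0,0,0]],
    [[1,0,135],[0,0,0]],
  ],
)

```text
clock: 15.25
position: [0.4741, -0.2332, -0.0169]
tcp_rot: [1.0, 0.005, -0.001, -0.0]
ft_force: [1.0, 0.3, -0.2]
gripper_width: 0.998
grasp_force: 0.0
```

Request:
play_rows(
  deltas=[
    [[0,0,0],[0,0,0]],
    [[0,0,0],[0,0,0]],
    [[0,0,0],[0,0,0]],
    [[0,0,0],[0,0,0]],
    [[0,0,0],[0,0,0]],
    [[0,0,0],[0,0,0]],
  ],
  fingers=1,
)

```text
clock: 15.85
position: [0.4751, -0.2332, -0.0155]
tcp_rot: [1.0, 0.004, 0.0, -0.0]
ft_force: [-1.9, 3.3, 14.5]
gripper_width: 0.25
grasp_force: 58.2
```

Request:
play_rows(
  deltas=[
    [[0,0,-10],[0,0,0]],
    [[0,0,-40],[0,0,0]],
    [[0,0,-80],[0,0,0]],
    [[0,0,-100],[0,0,0]],
    [[0,0,-100],[0,0,0]],
  ],
)

```text
clock: 16.35
position: [0.4761, -0.2337, 0.0865]
tcp_rot: [1.0, 0.004, 0.002, 0.0]
ft_force: [-0.5, -1.0, -1.3]
gripper_width: 0.244
grasp_force: 59.0
```

```bash
python3 - <<'E'
from h import *
go(541.5,7,80,-84.6)
E
```

```text
shift [  67.2 -240.2    6.6] turn [ 0.05 -0.22 -4.96] pos [ 476.1 -233.7   86.5] head -89.6 t 16.35
```

Request:
play_rows(
  deltas=[
    [[12,-40,0],[0,0,-2]],
    [[22,-80,2],[0,0,-4]],
    [[34,-120,4],[0,0,-5]],
    [[44,-160,6],[0,0,-5]],
    [[56,-200,6],[0,0,-5]],
    [[65,-230,6],[0,0,-5]],
    [[67,-240,20],[0,0,-5]],
    [[67,-240,35],[0,0,-5]],
    [[67,-240,45],[0,0,-5]],
    [[67,-240,45],[0,0,-5]],
  ],
)

```text
clock: 17.35
position: [0.5385, 0.0054, 0.0373]
tcp_rot: [0.999, 0.046, -0.001, 0.0]
ft_force: [-0.1, 0.7, -0.9]
gripper_width: 0.246
grasp_force: 59.0
```

```bash
python3 - <<'E'
from h import *
go(541.5,7,23.5,-84.6)
E
```

```text
shift [ 3.2 -1.3 13.8] turn [ 0.04  0.15 -0.11] pos [538.5   5.4  37.3] head -84.7 t 17.35
```

Request:
play_rows(
  deltas=[
    [[3,-1,5],[0,0,0]],
    [[3,-1,10],[0,0,0]],
    [[3,-1,13],[0,0,0]],
    [[3,-1,14],[0,0,0]],
    [[3,-1,14],[0,0,0]],
  ],
)

```text
clock: 17.85
position: [0.5428, 0.0084, 0.0248]
tcp_rot: [0.999, 0.047, -0.0, 0.0]
ft_force: [0.6, 0.1, -0.1]
gripper_width: 0.246
grasp_force: 59.0
```

```bash
python3 - <<'E'
from h import *
go(541.5,7,22.5,-84.6)
look(lo=.045,hi=.07)
E
```

```text
shift [-1.4  1.3  2.3] turn [0.   0.   0.02] pos [542.8   8.4  24.8] head -84.6 t 17.85
[277. 237.] 10479 z80 0.0591 [551.4   8.5 112.8  33.9  10.8]
```

Request:
play_rows(
  deltas=[
    [[-1,1,1],[0,0,0]],
    [[-1,1,2],[0,0,0]],
    [[-1,1,3],[0,0,0]],
    [[-1,1,3],[0,0,0]],
  ],
)

```text
clock: 18.3
position: [0.5419, 0.0074, 0.0224]
tcp_rot: [0.999, 0.047, 0.0, -0.0]
ft_force: [-6.4, 1.1, 18.4]
gripper_width: 0.242
grasp_force: 61.8
```

Request:
play_rows(
  deltas=[
    [[0,0,0],[0,0,0]],
    [[0,0,0],[0,0,0]],
    [[0,0,0],[0,0,0]],
    [[0,0,0],[0,0,0]],
    [[0,0,-30],[0,0,0]],
    [[0,0,-70],[0,0,0]],
    [[0,0,-100],[0,0,0]],
    [[0,0,-110],[0,0,0]],
    [[0,0,-110],[0,0,0]],
  ],
  fingers=-1,
)

```text
clock: 19.2
position: [0.5426, 0.0078, 0.1327]
tcp_rot: [0.999, 0.048, 0.001, -0.0]
ft_force: [1.3, -0.3, -0.6]
gripper_width: 1.002
grasp_force: 0.0
```

```bash
python3 - <<'E'
from h import *
look(lo=.048,hi=.07);look(lo=.03,hi=.048)
go(469,-318.8,115,-85.3)
E
```

```text
[278. 206.] 4141 z80 0.0569 [541.1   7.2 129.6  24.    5.5]
[362. 155.] 3916 z80 0.0389 [593.7 -60.1 118.5  24.1 -84.4]
[249. 155.] 834 z80 0.0389 [583.9  37.2  25.8  23.2 -84.4]
[251. 250.] 702 z80 0.0388 [495.4  28.7  25.6  23.8 -84.1]
[353. 250.] 3189 z80 0.0388 [505.  -68.7 118.5  25.1 -84.2]
shift [-103.3  318.2   16. ] turn [-0.01  0.04  0.76] pos [541.5   7.8 131. ] head -84.5 t 19.3
```

Request:
play_rows(
  deltas=[
    [[-13,40,2],[0,0,1]],
    [[-27,84,4],[0,0,1]],
    [[-41,128,6],[0,0,1]],
    [[-55,170,8],[0,0,1]],
    [[-69,214,10],[0,0,1]],
    [[-84,258,12],[0,0,1]],
    [[-97,300,15],[0,0,1]],
    [[-103,318,16],[0,0,1]],
    [[-103,318,16],[0,0,1]],
    [[-103,318,16],[0,0,1]],
  ],
)

```text
clock: 20.3
position: [0.4687, -0.3187, 0.1146]
tcp_rot: [0.999, 0.038, -0.001, -0.0]
ft_force: [1.3, 0.6, 0.9]
gripper_width: 1.004
grasp_force: 0.0
```

```bash
python3 - <<'E'
from h import *
go(469,-318.8,-17,-85.3)
E
```

```text
shift [  0.5   0.2 131.6] turn [-0.05  0.1  -0.34] pos [ 468.7 -318.7  114.6] head -85.6 t 20.3
```

Request:
play_rows(
  deltas=[
    [[0,0,40],[0,0,0]],
    [[0,0,80],[0,0,0]],
    [[0,0,110],[0,0,0]],
    [[0,0,125],[0,0,0]],
    [[0,0,131],[0,0,0]],
    [[0,0,131],[0,0,0]],
  ],
)

```text
clock: 20.9
position: [0.4696, -0.3186, -0.0151]
tcp_rot: [0.999, 0.039, -0.0, -0.0]
ft_force: [0.8, -0.4, -0.2]
gripper_width: 0.997
grasp_force: 0.0
```

Request:
play_rows(
  deltas=[
    [[0,0,0],[0,0,0]],
    [[0,0,0],[0,0,0]],
    [[0,0,0],[0,0,0]],
    [[0,0,0],[0,0,0]],
    [[0,0,0],[0,0,0]],
    [[0,0,0],[0,0,0]],
  ],
  fingers=1,
)

```text
clock: 21.5
position: [0.4698, -0.3189, -0.0145]
tcp_rot: [0.999, 0.039, 0.0, -0.0]
ft_force: [-3.0, 3.1, 12.2]
gripper_width: 0.239
grasp_force: 58.3
```

Request:
play_rows(
  deltas=[
    [[0,0,-10],[0,0,0]],
    [[0,0,-40],[0,0,0]],
    [[0,0,-80],[0,0,0]],
    [[0,0,-100],[0,0,0]],
    [[0,0,-100],[0,0,0]],
  ],
)

```text
clock: 22.0
position: [0.4707, -0.3198, 0.0878]
tcp_rot: [0.999, 0.039, 0.002, 0.001]
ft_force: [0.6, -0.1, -1.9]
gripper_width: 0.241
grasp_force: 58.9
```

```bash
python3 - <<'E'
from h import *
go(549.7,-83,80,-84.6)
E
```

```text
shift [  97.  -230.     7.7] turn [ 0.1  -0.21 -0.98] pos [ 470.7 -319.8   87.8] head -85.6 t 22.0
```

Request:
play_rows(
  deltas=[
    [[16,-38,0],[0,0,-1]],
    [[33,-78,2],[0,0,-1]],
    [[50,-118,4],[0,0,-1]],
    [[67,-158,6],[0,0,-1]],
    [[84,-198,6],[0,0,-1]],
    [[94,-222,6],[0,0,-1]],
    [[97,-230,20],[0,0,-1]],
    [[97,-230,35],[0,0,-1]],
    [[97,-230,45],[0,0,-1]],
    [[97,-230,45],[0,0,-1]],
  ],
)

```text
clock: 23.0
position: [0.5468, -0.0837, 0.0382]
tcp_rot: [0.999, 0.046, -0.001, 0.0]
ft_force: [-0.1, -0.3, -0.3]
gripper_width: 0.237
grasp_force: 58.9
```

```bash
python3 - <<'E'
from h import *
go(549.7,-83,24.5,-84.6)
E
```

```text
shift [ 3.  -0.5 13.7] turn [ 0.02  0.16 -0.11] pos [546.8 -83.7  38.2] head -84.7 t 23.0
```

Request:
play_rows(
  deltas=[
    [[2,0,5],[0,0,0]],
    [[2,0,10],[0,0,0]],
    [[2,0,13],[0,0,0]],
    [[2,0,14],[0,0,0]],
    [[2,0,15],[0,0,0]],
    [[2,0,16],[0,0,0]],
    [[2,0,16],[0,0,0]],
  ],
)

```text
clock: 23.7
position: [0.5504, -0.0819, 0.0238]
tcp_rot: [0.999, 0.047, 0.0, 0.0]
ft_force: [-0.5, 0.3, -0.8]
gripper_width: 0.237
grasp_force: 58.9
```

```bash
python3 - <<'E'
from h import *
go(549.7,-83,23,-84.6)
look(lo=.045,hi=.07)
E
```

```text
shift [-0.8  1.1  0.8] turn [ 0.   -0.    0.03] pos [550.4 -81.9  23.8] head -84.6 t 23.7
[ 98. 222.] 10830 z80 0.0568 [556.1   8.2 100.8  25.2   5.4]
[277. 237.] 10322 z80 0.057 [ 5.586e+02 -8.110e+01  1.132e+02  3.340e+01  4.000e-01]
```

Request:
play_rows(
  deltas=[
    [[0,0,1],[0,0,0]],
    [[0,0,1.5],[0,0,0]],
    [[0,0,1.5],[0,0,0]],
  ],
)

```text
clock: 24.05
position: [0.5507, -0.0819, 0.0233]
tcp_rot: [0.999, 0.047, 0.0, -0.001]
ft_force: [-8.1, 2.1, 24.2]
gripper_width: 0.241
grasp_force: 64.4
```

Request:
play_rows(
  deltas=[
    [[0,0,0],[0,0,0]],
    [[0,0,0],[0,0,0]],
    [[0,0,0],[0,0,0]],
    [[0,0,0],[0,0,0]],
    [[0,0,-30],[0,0,0]],
    [[0,0,-70],[0,0,0]],
    [[0,0,-110],[0,0,0]],
    [[0,0,-130],[0,0,0]],
    [[0,0,-130],[0,0,0]],
  ],
  fingers=-1,
)

```text
clock: 24.95
position: [0.5518, -0.082, 0.1547]
tcp_rot: [0.999, 0.047, 0.002, -0.0]
ft_force: [-0.4, -0.6, -0.0]
gripper_width: 0.998
grasp_force: 0.0
```

```bash
python3 - <<'E'
from h import *
look(lo=.048,hi=.07);look(lo=.03,hi=.048)
go(476.4,393.7,150,7.4)
E
```

```text
[181. 198.] 3684 z80 0.0569 [541.3   7.  130.1  24.7   5.7]
[277. 202.] 3545 z80 0.0569 [549.7 -82.1 128.8  24.    5.6]
[228. 196.] 3767 z80 0.0391 [546.6 -36.4 128.   66.2   5.8]
[307. 154.] 819 z80 0.0388 [ 597.9 -104.9   28.4   24.1  -84.2]
[151. 154.] 547 z80 0.0389 [583.6  39.7  23.2  21.    5.5]
[305. 242.] 691 z80 0.0388 [ 509.8 -113.4   28.6   23.7  -84.8]
shift [ -28.5 -480.1    2.3] turn [-0.000e+00 -3.000e-02 -9.194e+01] pos [550.4 -81.5 152.1] head -84.5 t 25.05
```

Request:
play_rows(
  deltas=[
    [[-2,-36,0],[0,0,-8]],
    [[-5,-78,0],[0,0,-16]],
    [[-7,-120,0],[0,0,-24]],
    [[-10,-162,0],[0,0,-32]],
    [[-12,-204,0],[0,0,-40]],
    [[-15,-246,0],[0,0,-48]],
    [[-17,-288,0],[0,0,-56]],
    [[-20,-330,0],[0,0,-64]],
    [[-22,-372,0],[0,0,-72]],
    [[-25,-414,0],[0,0,-80]],
  ],
)

```text
clock: 26.05
position: [0.4852, 0.3293, 0.151]
tcp_rot: [0.733, 0.68, -0.001, -0.0]
ft_force: [0.5, -1.2, 0.2]
gripper_width: 0.999
grasp_force: 0.0
```

```bash
python3 - <<'E'
from h import *
go(476.4,393.7,150,7.4)
E
```

```text
shift [ 63.6 -13.6   1. ] turn [ -0.09   0.06 -11.64] pos [485.2 329.3 151. ] head -4.2 t 26.05
```

Request:
play_rows(
  deltas=[
    [[30,-6,0],[0,0,-6]],
    [[55,-12,0],[0,0,-12]],
    [[64,-14,0],[0,0,-12]],
    [[64,-14,0],[0,0,-12]],
  ],
)

```text
clock: 26.45
position: [0.4768, 0.3932, 0.151]
tcp_rot: [0.66, 0.751, -0.001, -0.0]
ft_force: [-0.0, -0.5, -0.3]
gripper_width: 0.999
grasp_force: 0.0
```

```bash
python3 - <<'E'
from h import *
look(lo=.012,hi=.03,pic='w5.png');look(lo=.045,hi=.09,mn=150)
go(476.4,393.7,22,7.4)
E
```

```text
[275. 194.] 2012 z80 0.0206 [475.9 393.6 140.3 110.3 -82.7]
[275. 197.] 1569 z80 0.0683 [475.9 393.8 108.2  11.8 -82.5]
shift [  2.9  -0.9 129.6] turn [-0.05  0.07 -0.15] pos [477.7 391.1 151.6] head 7.2 t 26.55
```

View pics/w5.png

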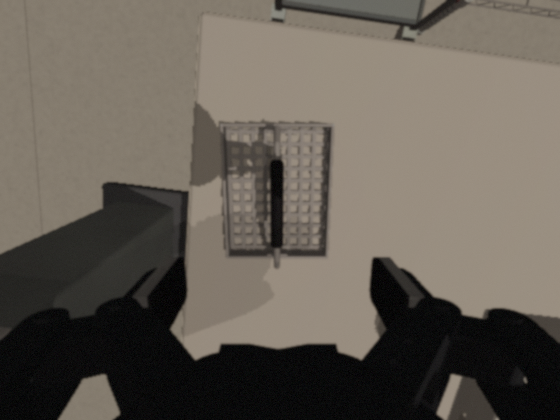

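The wrist view shows the handle at (277,204) lying straight between the fingers. I'll descend and grip it.

Request:
play_rows(
  deltas=[
    [[1,-1,40],[0,0,0]],
    [[1,-1,80],[0,0,0]],
    [[1,-1,110],[0,0,0]],
    [[1,-1,125],[0,0,0]],
    [[1,-1,132],[0,0,0]],
    [[1,-1,132],[0,0,0]],
  ],
)

```text
clock: 27.15
position: [0.4768, 0.393, 0.0205]
tcp_rot: [0.66, 0.751, -0.0, 0.0]
ft_force: [-0.2, 0.1, 1.1]
gripper_width: 0.998
grasp_force: 0.0
```

Request:
play_rows(
  deltas=[
    [[0,0,0],[0,0,0]],
    [[0,0,0],[0,0,0]],
    [[0,0,0],[0,0,0]],
    [[0,0,0],[0,0,0]],
    [[0,0,0],[0,0,0]],
    [[0,0,0],[0,0,0]],
    [[0,0,0],[0,0,0]],
  ],
  fingers=1,
)

```text
clock: 27.85
position: [0.4764, 0.3939, 0.0207]
tcp_rot: [0.66, 0.751, 0.0, -0.0]
ft_force: [-2.1, -0.1, 6.4]
gripper_width: 0.122
grasp_force: 59.3
```

Request:
play_rows(
  deltas=[
    [[0,0,-8],[0,0,0]],
    [[0,0,-25],[0,0,0]],
    [[0,0,-55],[0,0,0]],
    [[0,0,-90],[0,0,0]],
    [[0,0,-110],[0,0,0]],
    [[0,0,-110],[0,0,0]],
  ],
)

```text
clock: 28.45
position: [0.4779, 0.3946, 0.1344]
tcp_rot: [0.66, 0.751, 0.003, -0.0]
ft_force: [0.0, -0.5, -2.2]
gripper_width: 0.12
grasp_force: 58.8
```

```bash
python3 - <<'E'
from h import *
go(545.5,-37.5,125,5.5)
E
```

```text
shift [-437.3   11.3    7.8] turn [ 0.21 -0.21  1.91] pos [477.9 394.6 134.4] head 7.4 t 28.45
```

Request:
play_rows(
  deltas=[
    [[-15,0,0],[0,0,0]],
    [[-45,1,0],[0,0,0]],
    [[-85,2,0],[0,0,1]],
    [[-125,3,0],[0,0,1]],
    [[-165,4,0],[0,0,1]],
    [[-205,5,0],[0,0,2]],
    [[-245,6,0],[0,0,2]],
    [[-285,7,0],[0,0,2]],
    [[-325,8,0],[0,0,2]],
    [[-360,9,0],[0,0,2]],
  ],
)

```text
clock: 29.45
position: [0.5309, 0.0349, 0.1298]
tcp_rot: [0.673, 0.739, -0.001, -0.0]
ft_force: [-0.7, 0.5, -1.4]
gripper_width: 0.124
grasp_force: 58.8
```

Request:
play_rows(
  deltas=[
    [[-35,1,0],[0,0,0]],
    [[-60,2,0],[0,0,0]],
    [[-73,2,0],[0,0,0]],
    [[-77,2,0],[0,0,0]],
    [[-77,2,0],[0,0,0]],
    [[-77,2,0],[0,0,0]],
  ],
)

```text
clock: 30.05
position: [0.5409, -0.0374, 0.13]
tcp_rot: [0.672, 0.74, -0.0, -0.0]
ft_force: [0.6, -0.1, -2.7]
gripper_width: 0.123
grasp_force: 58.8
```

```bash
python3 - <<'E'
from h import *
from station import eyes
go(545.5,-37.5,77.5,5.5)
d=eyes.snapshot('side');P=cloud(d);q=P[(abs(P[...,0]-.545)<.12)&(abs(P[...,1]+.04)<.1)&(P[...,2]>.075)&(P[...,2]<.14)]
print(q[:,2].min(),len(q))
E
```

```text
shift [-0.6  4.6 52.5] turn [-0.03 -0.02  0.01] pos [540.9 -37.4 130. ] head 5.5 t 30.05
0.10284311427127046 703
```

Request:
play_rows(
  deltas=[
    [[0,2,10],[0,0,0]],
    [[0,4,22],[0,0,0]],
    [[0,4,34],[0,0,0]],
    [[0,4,42],[0,0,0]],
    [[0,4,47],[0,0,0]],
    [[0,4,49],[0,0,0]],
    [[0,4,50],[0,0,0]],
    [[0,4,50],[0,0,0]],
  ],
)

```text
clock: 30.9
position: [0.5452, -0.0383, 0.0805]
tcp_rot: [0.673, 0.74, 0.0, 0.0]
ft_force: [-0.1, -0.3, -1.5]
gripper_width: 0.128
grasp_force: 58.7
```

```bash
python3 - <<'E'
from h import *
go(545.5,-37.5,76.5,5.5)
E
```

```text
shift [0.8 0.3 4. ] turn [ 0.01  0.   -0.08] pos [545.2 -38.3  80.5] head 5.4 t 30.9
```

Request:
play_rows(
  deltas=[
    [[0,0,1],[0,0,0]],
    [[0,0,2],[0,0,0]],
    [[0,0,3],[0,0,0]],
    [[0,0,4],[0,0,0]],
    [[0,0,4],[0,0,0]],
  ],
)

```text
clock: 31.4
position: [0.5452, -0.0382, 0.0766]
tcp_rot: [0.673, 0.74, 0.0, -0.0]
ft_force: [-3.3, 1.6, 6.2]
gripper_width: 0.121
grasp_force: 59.9
```

Contact at 6 N, as predicted. Release and rise straight up.

Request:
play_rows(
  deltas=[
    [[0,0,0],[0,0,0]],
    [[0,0,0],[0,0,0]],
    [[0,0,0],[0,0,0]],
    [[0,0,0],[0,0,0]],
    [[0,0,0],[0,0,0]],
    [[0,0,-15],[0,0,0]],
    [[0,0,-45],[0,0,0]],
    [[0,0,-85],[0,0,0]],
    [[0,0,-110],[0,0,0]],
    [[0,0,-110],[0,0,0]],
  ],
  fingers=-1,
)

```text
clock: 32.4
position: [0.547, -0.0386, 0.1905]
tcp_rot: [0.673, 0.74, 0.002, 0.002]
ft_force: [-1.0, 0.4, -0.7]
gripper_width: 0.998
grasp_force: 0.0
```

```bash
python3 - <<'E'
from h import *
look(lo=.062,hi=.085,pic='w9.png');look(lo=.1,hi=.14,mn=150);look(lo=.046,hi=.06,mn=150)
E
```

```text
[274. 199.] 2759 z80 0.0764 [546.  -38.2 140.5 110.3 -84.6]
[276. 204.] 1782 z80 0.1243 [545.8 -38.  107.7  11.8 -84.3]
[248. 155.] 1390 z80 0.0597 [514.5  -3.5  57.9  47.9 -84.7]
[306. 192.] 3092 z80 0.0597 [573.8 -35.9 133.8  48.5 -84.6]
[214. 151.] 154 z80 0.0566 [480.    0.8  22.4   6.3 -86.2]
[248. 227.] 1428 z80 0.0596 [518.6 -69.4  75.8  44.4 -83.7]
```

View pics/w9.png

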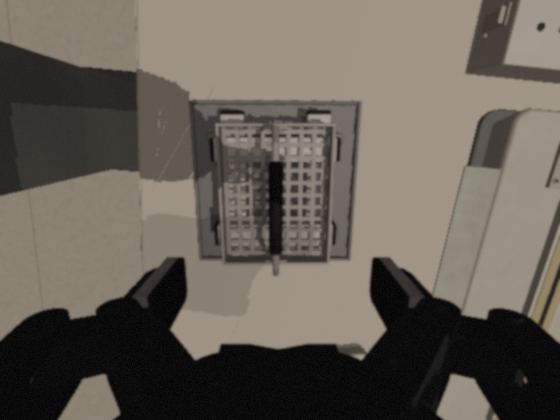

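The tray at (275,195) sits centred and square on the stand. Its rim is at 76 mm and the handle top at 124 mm, so it is level at 56 mm, and the gripper is clear. Handing in.

```bash
python3 -c "
from station import manip;print(manip.hand_in())"
```

```text
the job is handed in; nothing more can be done
None
```

I built the drying stand in layers on the drip tray, set the instrument tray centred and level on top, and handed the job in at about 33 s; no verdict came back.

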